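# Gauge a hinge fork and hold the leaf in line for its bolt

### The job

Take the yellow-handled gauge out of its red holder and run it slowly (about 4 cm a second at most) along the slot of the blue hinge fork, its tip well down between the two long cheeks, from the end nearest the robot through to the far end, then stand it fully back in its holder. Then lift the aluminium hinge leaf off its wooden stand, lower its eye into the slot so that its hole lines up with the fork's holes and the bolt could be pushed straight through, and finish still holding it there, steady and hanging free of the fork. Leave everything else on the bench alone.

Things in the scene. Friction and masses are not known exactly. Their poses are not given: they have to be found in the camera images.
- jamb: fixed half of the hinge: steel block 130 (x) x 110 x 30 mm high; on it two blue upright cheeks, 100 mm long (x), 14 mm thick, tops at 65 mm, with a 26 mm slot between, open above and at both ends, along x, floor at 30 mm. Mid-cheek a round knuckle, 40 mm across, top at 95 mm, 18 mm hole along y. Heights from bench. Origin: under the middle. +x points away from the robot, within 0.5 rad.
- fork_eye (a point): point on the line of the fork's two holes, in the middle of the slot, 75 mm above the bench (10 mm above the cheeks' top edge). Axes as jamb: x along the slot, y along the holes, z up. The slot reaches 50 mm either way along x.
- leaf: loose half, aluminium, 0.3 kg, 16 mm thick (y). Origin: centre of its 18 mm hole, hole line along y. Round eye 36 mm across; above it an arm 34 mm wide (x), then a plate 80 mm wide (x), 45 to 105 mm above the hole: grip it across the 16 mm from above. Same after a half turn about z. Starts upright, eye down, shoulders on the stand, hole 28 mm above the bench.
- stand: fixed wooden stand for the leaf: base 110 (x) x 70 (y) mm, two posts, 24 mm (x) x 55 mm (y), tops 73 mm above the bench, 48 mm apart along x; the leaf's eye hangs between them. Origin: centre of the underside. It may be on the left or the right of the fork.
- gauge: gap gauge, 80 g, upright: brass rod 8 mm across, 60 mm long, tapered foot, below a yellow round handle 24 mm across (60 to 125 mm above the tip). Origin: tip of the rod; z up along it. Starts in the holder, the handle's underside on the holder's top, tip 8 mm above the bench.
- holder: fixed red block, 70 x 70 x 68 mm high, with a 16 mm upright hole right through its middle that takes the gauge's rod. Origin: centre of the underside. It may be on the left or the right of the fork.
- starter: starter motor, black steel, about 180 mm long and 115 mm high; origin under its middle. A bystander: do not disturb.
- spray: pale spray can with a blue band, 66 mm across and 150 mm high; origin under its middle. A bystander: do not disturb.
- hammer: hammer lying on the bench; a bystander: do not disturb.
- wrench: steel wrench lying on the bench; a bystander: do not disturb.
- hinge_bolt: the 12 mm steel hinge bolt, about 95 mm long, lying on the bench; someone else puts it in afterwards: leave it lying.
- socket: steel socket, a tube 26 mm across and 35 mm high, standing on the bench; a bystander: do not disturb.
Things that resemble listed ones, but are neither listed nor needed, are in the scene too. Several things have the shape of the leaf; the one meant has the colours described above.

How it is judged:
By the outcome, as a careful person would: the job done as asked, in the order asked, and still so for the second after the job is handed in, while the arm keeps its last pose, push and grip.
It also fails if it takes over 72 s, if anything falls off the work surface, if the arm or the gripper's body presses on something with over 40 N, if the wrist force passes 120 N, or if a joint passes its speed limit or range.

### The arm

A 7-joint arm with a two-finger parallel gripper is mounted at the origin on the work surface. World frame = base frame: x ahead of the robot, y to its left, z up, the work surface at z = 0. Lengths are in m, angles in rad, forces in N, time in s.
With the tool pointing down it reaches from about 0.4 to 0.85 m from the base axis. Payload 10.4 kg.
Tool frame: the origin (TCP) lies at the very end of the fingers, on their centre line; the grasp point (between the pads) lies 19 mm behind it (grasp_offset is the distance from the TCP to the grasp point, in m); z points along the fingers, y is the line along which they close (so a half turn about z gives the same grasp; the last joint's range is limited). The gripper opens to 85 mm and grips with 20 to 120 N. Pads are 22 mm wide; open, the fingers measure 114 mm over their backs; the gripper's body (76 mm by 85 mm) begins 54 mm behind the grasp point. The pads swing forward as they close: fully open they stand 13 mm farther back than shut.
Start: joints at [-1.179, 0.332, -0.065, 1.46, 0.022, 1.35, -0.088], TCP at [0.252, 0.572, 0.231] pointing down, gripper open.
Joint ranges: [-2.6, 2.6], [-0.5, 2.12], [-1.47, 1.34], [0.16, 2.42], [-1.27, 4.41], [0.06, 2.06], [-2.6, 2.6]. Speed limits (rad/s): [2.22, 2.22, 2.79, 2.79, 3.14, 3.14, 3.14].

### API

Orientations are given as a unit quaternion [x, y, z, w].
In Python, from workcell import * gives the robot as it stands.
- The arm moves only by the tool jog_arm, never from a script. Its argument "plan" is a list of rows, each a list of 3 entries, a list of its own where there are three numbers: the turn, a rotation vector about the tool's x, y, z in rad, then the shift along the tool's x, y, z in m, then the finger opening in m, from 0 to 0.0854. A call has 1 to 8 rows; each row is the pose to reach, as a shift and turn from the pose commanded when the call began, along the tool's axes at that moment; what a row does not reach only later rows make up. A row lasts 1/12 s, in which the tool goes at most 41.7 mm and 7.16 degrees, less where a joint would pass 70% of its speed; a pose out of reach is approached as far as the arm can. A call with a gripper value outside its range is refused whole. The fingers move at their own pace and stop on an object; "force" is the grip in N (left out, the last holds). Time passes only in rows, so rows that repeat a pose let the fingers close. It gives the time, the measured TCP pose, the force, the opening and the grip force at its end, in the units of the state.
- get_obs(): the state, without advancing time (a new reading comes with each control period).
- camera(name): name is "side" or "top" or "wrist"; returns a dict with "img" (400x640x3 uint8, red, green, blue), "mtx" (3x3 intrinsics, pixels), "k1" (the pictures are not rectified: a ray, as slopes to the right and down, at radius r is drawn at 1 + k1 r^2 times it, then the intrinsics apply), "extrinsics" (4x4, takes a point from camera to world coordinates). Camera axes: x right, y down, z forward; pixel columns grow to the right and rows downward; lengths in m; the calibration is good to about 2 mm. A picture is of the moment at which its call begins. There is no depth.
- hand_in(): hands the job in; it is judged then, once.
The state is a dict: "clock": time; "joint_pos": joint angles; "joint_velocities": joint speeds; "tau": joint torques, N m; "position": TCP position; "ee_rot": TCP orientation; "ft_force": force on the tool from outside, world axes, zero at the start; "torque": the same for the moment, N m; "grip_width": opening from 0.0 (shut) to 1.0 (fully open); "grasp_force": force on a finger pad.
Only numpy, scipy, OpenCV 4.12 (cv2) and the standard library are available. Lean on these libraries where they do the work, as an engineer would, in place of code of your own. Each camera call takes 0.05 s, during which the arm holds its last target. There are 200 camera calls.

## Working session

There is one attempt and no reset: what is moved stays moved. The work goes in short steps, Python scripts to look and compute and a tool call to move; the robot and the scene stay as the last step left them, time stands still between calls to the robot, and variables do not carry over. Pictures are saved under pics/ and viewed, at most 10 in all, crops included, and the job is handed in when it is done.

Besides the shell and the picture viewer there is one more tool, called after ">>>" in YAML: its name, and indented under it one key for each argument. jog_arm: Moves the arm, as the interface text tells. Its arguments: {"type":"object","properties":{"plan":{"type":"array"},"force":{"type":"number"}},"required":["plan"]}

```bash
mkdir -p pics; python3 - <<'E'
from workcell import *
import cv2,numpy as np,pickle
d={}
for n in ["side","top","wrist"]:
    c=camera(n); d[n]=c; cv2.imwrite(f"pics/{n}0.png",c["img"][:,:,::-1])
    print(n,c["mtx"].tolist(),c["k1"],np.round(c["extrinsics"],3).tolist())
pickle.dump(d,open("c0.pkl","wb"))
print(get_obs())
E
```

```text
side [[517.2579651885336, 0.0, 320.5113211282534], [0.0, 517.2579651885336, 204.46028869475472], [0.0, 0.0, 1.0]] -0.11987880388527442 [[-0.999, -0.041, 0.024, 0.54], [-0.046, 0.708, -0.704, 1.053], [0.012, -0.705, -0.71, 1.119], [0.0, 0.0, 0.0, 1.0]]
top [[428.6821152208696, 0.0, 318.09956744015614], [0.0, 428.6821152208696, 201.71123203571273], [0.0, 0.0, 1.0]] 0.0355201875755694 [[0.098, -0.974, 0.206, 0.333], [-0.995, -0.097, 0.017, -0.003], [0.004, -0.206, -0.978, 1.262], [0.0, 0.0, 0.0, 1.0]]
wrist [[344.95030579236544, 0.0, 320.44173971088856], [0.0, 344.95030579236544, 196.50929863515682], [0.0, 0.0, 1.0]] -0.04949672703880237 [[0.403, 0.879, 0.254, 0.187], [0.915, -0.387, -0.113, 0.601], [-0.001, 0.278, -0.961, 0.373], [0.0, 0.0, 0.0, 1.0]]
{'clock': 0.15, 'joint_pos': array([-1.17863655,  0.33272136, -0.06469285,  1.46069185,  0.02160447,
        1.34993783, -0.08849647]), 'joint_velocities': array([-0.00028182,  0.00041043, -0.00102283, -0.0045695 , -0.00069786,
        0.00089276, -0.00037817]), 'tau': array([ 7.81504314e-04, -6.25827599e+01,  4.92809038e-02, -3.91852713e+01,
        1.62362179e-02,  7.38093368e-03,  4.48176741e-05]), 'position': array([0.25175158, 0.57175695, 0.23072904]), 'ee_rot': array([ 2.05890014e-01,  9.78574994e-01, -5.24844221e-04, -8.38370181e-05]), 'ft_force': array([-0.63024698, -0.04677766,  0.76969976]), 'torque': array([0.02316812, 0.00406604, 0.06844738]), 'grasp_force': 0.0, 'grip_width': 0.9990409758845549}
```

View pics/top0.png

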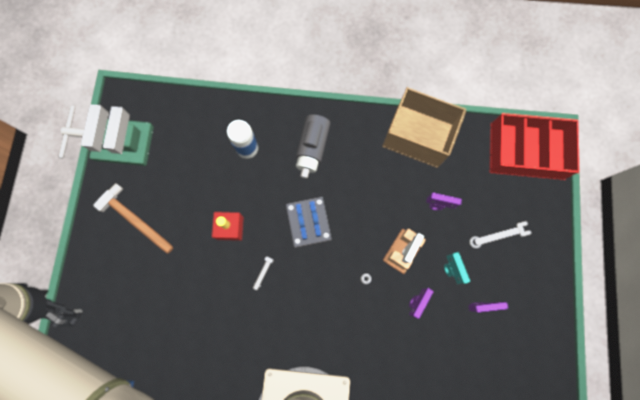

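View pics/side0.png

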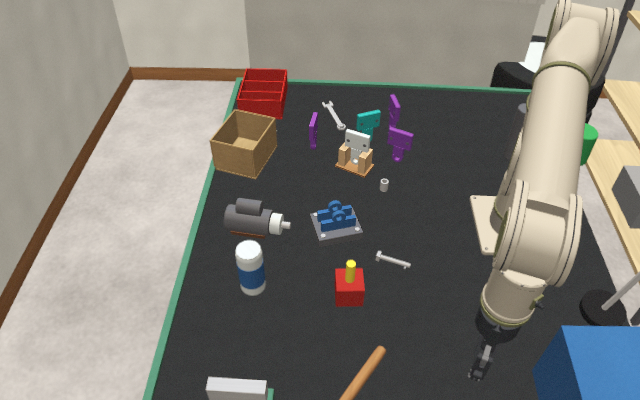

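The top view shows the holder at (227,226), the fork at (309,222) and the leaf on its stand at (405,250). In the side view they are at (350,290), (336,217) and (357,145). Next I get rough positions.

```bash
cat > h.py <<'E'
import numpy as np,cv2
from scipy.spatial.transform import Rotation as R
def ray(c,uv):
    K=c["mtx"];uv=np.atleast_2d(uv).astype(float)
    d=(uv-[K[0,2],K[1,2]])/[K[0,0],K[1,1]]; s=d.copy()
    for _ in range(20): s=d/(1+c["k1"]*(s**2).sum(1,keepdims=True))
    E=np.array(c["extrinsics"]); return E[:3,3],np.c_[s,np.ones(len(s))]@E[:3,:3].T
def plane(c,uv,z):
    o,d=ray(c,uv); return o+d*((z-o[2])/d[:,2])[:,None]
def proj(c,P):
    E=np.array(c["extrinsics"]);p=(np.atleast_2d(P)-E[:3,3])@E[:3,:3];s=p[:,:2]/p[:,2:]
    s=s*(1+c["k1"]*(s**2).sum(1,keepdims=True)); K=c["mtx"]; return s*[K[0,0],K[1,1]]+[K[0,2],K[1,2]]
def tri(c1,u1,c2,u2):
    o1,d1=ray(c1,u1);o2,d2=ray(c2,u2);d1=d1[0];d2=d2[0]
    t=np.linalg.lstsq(np.c_[d1,-d2],o2-o1,rcond=None)[0]; a=o1+d1*t[0];b=o2+d2*t[1]; return (a+b)/2,np.linalg.norm(a-b)
def blobs(m,amin=15):
    n,l,s,ce=cv2.connectedComponentsWithStats(m.astype(np.uint8)); return [(s[i,4],ce[i].round(1),s[i,:4].tolist(),l==i) for i in range(1,n) if s[i,4]>=amin]
def hsv(c): return cv2.cvtColor(c["img"],cv2.COLOR_RGB2HSV).astype(int)
def masks(c):
    H,S,V=np.moveaxis(hsv(c),2,0)
    return dict(yel=(abs(H-28)<6)&(S>140)&(V>100),red=((H<6)|(H>174))&(S>150)&(V>60),blue=(abs(H-109)<10)&(S>110)&(V>50),wood=(abs(H-15)<8)&(S>60)&(S<190)&(V>110),white=(S<25)&(V>150))
def totool(o,dw):  # world shift -> tool axes
    return R.from_quat(o["ee_rot"]).inv().apply(dw)
E
python3 - <<'E'
from h import *;import pickle
d=pickle.load(open("c0.pkl","rb"))
for n in ["top","side"]:
    m=masks(d[n])
    for k in m:
        print(n,k,[(int(a),c.tolist(),b) for a,c,b,_ in blobs(m[k],25)][:14])
t,s=d["top"],d["side"]
for z,p in [(.133,(222,222)),(.05,(309,222)),(.1,(407,247))]: print(plane(t,p,z))
for z,p in [(.133,(350,262)),(.05,(336,217)),(.1,(357,145))]: print(plane(s,p,z))
E
```

```text
top yel []
top red [(5051, [534.0, 146.3], [490, 114, 88, 65]), (580, [228.3, 226.4], [212, 212, 31, 28])]
top blue [(115, [247.5, 148.2], [237, 139, 19, 15]), (151, [314.8, 218.2], [310, 202, 11, 34]), (150, [301.0, 220.9], [296, 204, 11, 35])]
top wood [(2269, [424.1, 126.5], [388, 88, 78, 68]), (536, [4.7, 145.1], [0, 120, 15, 65]), (769, [140.7, 225.3], [108, 198, 65, 55]), (56, [223.5, 223.2], [215, 216, 16, 13]), (658, [399.0, 250.4], [383, 228, 33, 46]), (30, [421.7, 244.4], [417, 238, 9, 15])]
top white [(81840, [316.5, 87.5], [0, 0, 640, 400]), (520, [239.6, 132.0], [227, 119, 26, 27]), (296, [307.0, 164.5], [297, 156, 21, 22]), (312, [106.8, 197.0], [94, 184, 28, 27]), (41, [318.7, 201.7], [315, 199, 8, 7]), (42, [290.8, 207.4], [288, 204, 7, 8]), (478, [500.2, 234.9], [470, 221, 61, 27]), (43, [325.6, 235.0], [322, 232, 8, 7]), (250, [413.6, 247.5], [404, 233, 20, 30]), (41, [297.1, 240.8], [294, 238, 7, 7]), (174, [262.7, 272.1], [254, 257, 19, 33]), (66, [365.8, 278.4], [361, 274, 10, 10]), (64, [35.3, 324.3], [30, 320, 10, 10]), (117, [307.4, 370.2], [290, 368, 34, 6])]
[... 634 characters left out ...]
90, 0, 34, 19]), (30, [38.0, 6.7], [31, 3, 13, 9]), (150, [193.8, 19.0], [181, 9, 26, 23]), (27, [8.4, 22.2], [5, 15, 9, 12]), (40, [120.1, 22.3], [114, 16, 11, 17]), (46, [11.2, 31.7], [5, 27, 13, 10]), (53, [102.8, 36.9], [92, 28, 20, 18]), (107, [632.4, 41.0], [624, 28, 15, 26]), (34, [8.2, 39.1], [0, 36, 15, 8]), (55, [44.8, 43.9], [38, 36, 16, 17]), (28, [8.7, 45.0], [4, 42, 12, 7]), (483, [533.2, 56.1], [518, 42, 27, 31]), (66, [148.4, 59.1], [141, 51, 15, 16])]
[[0.48969713 0.26486837 0.133     ]]
[[0.52570302 0.03767808 0.05      ]]
[[ 0.47599748 -0.23495219  0.1       ]]
[[0.49328321 0.26653235 0.133     ]]
[[0.53014764 0.03954368 0.05      ]]
[[ 0.47220994 -0.22836743  0.1       ]]
```

```bash
python3 - <<'E'
from h import *;import pickle
from workcell import get_obs
d=pickle.load(open("c0.pkl","rb"));t=d["top"];s=d["side"]
P=plane(t,[(318.7,201.7),(290.8,207.4),(325.6,235),(297.1,240.8)],.03)
print("jamb",P.mean(0),np.degrees(np.arctan2(*(P[0]-P[2]+P[1]-P[3])[[1,0]])))
m=[b for b in blobs(masks(t)["white"]) if abs(b[1]-[413.6,247.5]).sum()<2][0]
r=cv2.minAreaRect(np.argwhere(m[3])[:,::-1].astype(np.float32)); print(r); B=plane(t,cv2.boxPoints(r),.133);print(B)
o=get_obs(); print(totool(o,np.array([.45,.15,.33])-o["position"]))
x=R.from_quat(o["ee_rot"]).as_matrix();print(x)
E
```

```text
jamb [0.53130261 0.04138981 0.03      ] 16.98201101425538
((413.800048828125, 247.4000244140625), (8.049844741821289, 31.304948806762695), 26.56505012512207)
[[ 0.43806074 -0.22029087  0.133     ]
 [ 0.51536375 -0.25295867  0.133     ]
 [ 0.507682   -0.272316    0.133     ]
 [ 0.43063479 -0.23945251  0.133     ]]
[-0.35139602 -0.30621928 -0.09892761]
[[-9.15218590e-01  4.02957551e-01 -3.80201987e-04]
 [ 4.02957727e-01  9.15218053e-01 -9.92676451e-04]
 [-5.20387491e-05 -1.06172127e-03 -9.99999435e-01]]
```

View pics/wrist0.png

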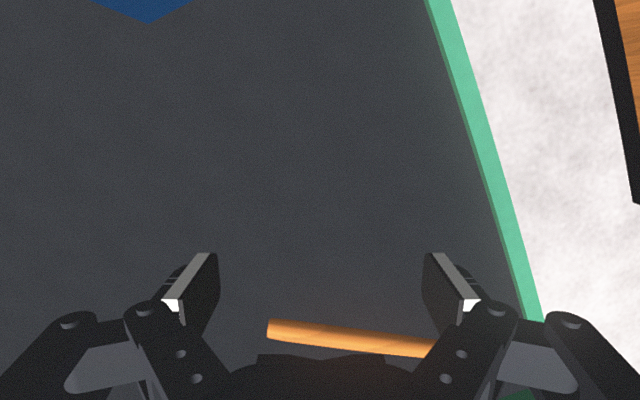

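The wrist view looks at the +x side of the tool, with the fingers at rows 250-400. I'm moving to a viewpoint above the gauge and fork.

>>> jog_arm:
  plan:
    - [[0, 0, 0], [-0.236, -0.143, -0.065], 0.0854]
    - [[0, 0, 0], [-0.236, -0.143, -0.065], 0.0854]
    - [[0, 0, 0], [-0.236, -0.143, -0.065], 0.0854]
    - [[0, 0, 0], [-0.236, -0.143, -0.065], 0.0854]
    - [[0, 0, 0], [-0.236, -0.143, -0.065], 0.0854]
    - [[0, 0, 0], [-0.236, -0.143, -0.065], 0.0854]
    - [[0, 0, 0], [-0.236, -0.143, -0.065], 0.0854]
    - [[0, 0, 0], [-0.236, -0.143, -0.065], 0.0854]

```text
clock: 0.82
position: [0.4155, 0.3396, 0.2983]
ee_rot: [0.211, 0.977, 0.0, 0.002]
ft_force: [0.5, -0.7, 1.1]
grip_width: 1.002
grasp_force: 0.0
```

>>> jog_arm:
  plan:
    - [[0, 0, -0.715], [-0.236, -0.143, -0.065], 0.0854]
    - [[0, 0, -0.715], [-0.236, -0.143, -0.065], 0.0854]
    - [[0, 0, -0.715], [-0.236, -0.143, -0.065], 0.0854]
    - [[0, 0, -0.715], [-0.236, -0.143, -0.065], 0.0854]
    - [[0, 0, -0.715], [-0.236, -0.143, -0.065], 0.0854]
    - [[0, 0, -0.715], [-0.236, -0.143, -0.065], 0.0854]
    - [[0, 0, -0.715], [-0.236, -0.143, -0.065], 0.0854]
    - [[0, 0, -0.715], [-0.236, -0.143, -0.065], 0.0854]

```text
clock: 1.48
position: [0.5708, 0.1146, 0.3622]
ee_rot: [-0.148, 0.989, -0.001, 0.001]
ft_force: [0.6, -2.0, 0.2]
grip_width: 0.998
grasp_force: 0.0
```

```bash
cat > snap.py <<'E'
import sys,pickle,cv2
from workcell import *
from h import *
def snap(name,tag):
    c=camera(name); pickle.dump((c,get_obs()),open(f"{name}_{tag}.pkl","wb")); cv2.imwrite(f"pics/{name}_{tag}.png",c["img"][:,:,::-1]); return c
def st():
    o=get_obs(); M=R.from_quat(o["ee_rot"]).as_matrix()
    print(round(o["clock"],2),o["position"].round(4),"yawx",np.arctan2(M[1,0],M[0,0]).round(4),"tz",M[:,2].round(4),"q",o["joint_pos"].round(2),"F",o["ft_force"].round(1),"T",o["torque"].round(2),"g",round(o["grip_width"],3),round(o["grasp_force"],1)); return o
if __name__=="__main__":
    st(); snap(sys.argv[1],sys.argv[2])
E
python3 snap.py wrist 1
```

```text
1.48 [0.5708 0.1146 0.3622] yawx -2.844 tz [ 0.0017 -0.0018 -1.    ] q [-0.52  0.2   0.3   1.37 -0.06  1.58  1.64] F [ 0.6 -2.   0.2] T [-0.05 -0.03  0.03] g 0.998 0.0
```

View pics/wrist_1.png

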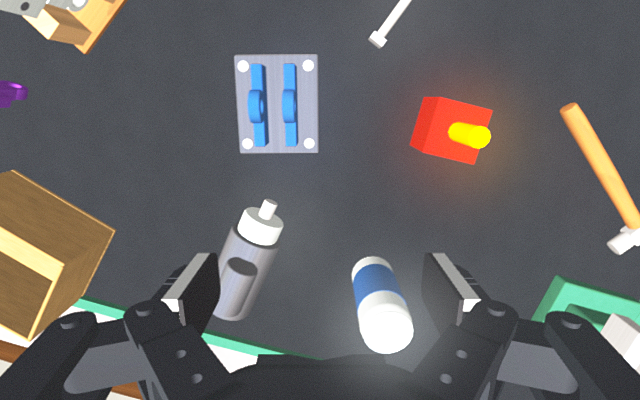

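The wrist view shows the fork aligned with the image at about (276,103), with cheeks near x 258 and 290. The red holder is at (450,130) and the yellow handle's top is at (480,137).

```bash
python3 - <<'E'
from h import *;import pickle
c,o=pickle.load(open("wrist_1.pkl","rb"));m=masks(c)
for k in ["yel","blue"]: print(k,[(int(a),q.tolist(),b) for a,q,b,_ in blobs(m[k],40)])
# handle: disc at top
H=hsv(c)
Y=(abs(H[...,0]-28)<8)&(H[...,1]>120)&(H[...,2]>90)
Y[:, :420]=0;Y[:,520:]=0;Y[200:]=0
ys,xs=np.nonzero(Y); print("yel ext",xs.min(),xs.max(),ys.min(),ys.max(),Y.sum())
# top circle: rightmost pixels -> fit
k=xs>xs.max()-12
print("disc r expected px",345*.012/(c["extrinsics"][2][3]-.133))
cnt=max(cv2.findContours(Y.astype(np.uint8),0,1)[0],key=cv2.contourArea)[:,0].astype(float)
e=cnt[cnt[:,0]>xs.max()-9]; A=np.c_[2*e,np.ones(len(e))];s=np.linalg.lstsq(A,(e**2).sum(1),rcond=None)[0];print("circ",s[:2],np.sqrt(s[2]+s[0]**2+s[1]**2)); print("gauge top",plane(c,s[:2],.133))
# holder red
Rm=[b for b in blobs(m["red"],300)]
for b in Rm: print("red",b[0],b[1],b[2])
b=min(Rm,key=lambda b:abs(b[1]-[450,130]).sum())
cn=cv2.findContours(b[3].astype(np.uint8),0,1)[0][0]; print("poly",cv2.approxPolyDP(cv2.convexHull(cn),2.5,True)[:,0].tolist())
# bolts
W=(H[...,1]<40)&(H[...,2]>190);W[:40]=0;W[170:]=0;W[:,:225]=0;W[:,330:]=0
q=[b[1] for b in blobs(W,20) if b[0]<200];print("bolts",q)
for z in(.03,.035):
    P=plane(c,q,z);print(P.mean(0)); P=P[np.argsort(-P[:,0])];print(np.degrees([np.arctan2(*(P[0]+P[1]-P[2]-P[3])[[1,0]])]),P[:,:2].round(4).tolist())
# cheek left edges rows away from knuckle
B=(abs(H[...,0]-107)<12)&(H[...,1]>110)&(H[...,2]>60)
L=[];Rr=[]
for r in list(range(68,86))+list(range(124,142)):
    x=np.nonzero(B[r,235:310])[0]+235; g=np.nonzero(np.diff(x)>4)[0]
    if len(g)==1: L.append((x[0]-.5,r));Rr.append((x[g[0]+1]-.5,r))
for E in(L,Rr):
    P=plane(c,E,.065); f=np.polyfit(P[:,0],P[:,1],1);print("edge",len(E),np.degrees(np.arctan(f[0])),np.polyval(f,.53))
# knuckle extents rows
ys,xs=np.nonzero(B[40:170,235:310]); print("blue rows",ys.min()+40,ys.max()+40)
E
```

```text
yel [(792, [469.7, 134.5], [448, 123, 43, 26])]
blue [(1280, [258.2, 104.4], [248, 64, 21, 82]), (1058, [289.7, 104.2], [282, 64, 16, 82]), (730, [366.0, 281.3], [353, 264, 33, 44])]
yel ext 448 490 122 148 805
disc r expected px 11.1451240771827
circ [479.28293164 136.13290386] 10.657554263945308
gauge top [[0.49114829 0.26955109 0.133     ]]
red 3026 [444.9 127.2] [410, 97, 83, 68]
poly [[424, 97], [443, 97], [492, 110], [473, 164], [426, 153], [410, 145]]
bolts []Traceback (most recent call last):
  File "<stdin>", line 23, in <module>
  File "h.py", line 9, in plane
    o,d=ray(c,uv); return o+d*((z-o[2])/d[:,2])[:,None]
        ~~~^^^^^^
  File "h.py", line 5, in ray
    d=(uv-[K[0,2],K[1,2]])/[K[0,0],K[1,1]]; s=d.copy()
       ~~^~~~~~~~~~~~~~~~
ValueError: operands could not be broadcast together with shapes (1,0) (2,)
```

```bash
python3 - <<'E'
from h import *;import pickle
c,o=pickle.load(open("wrist_1.pkl","rb"));H=hsv(c)
P=plane(c,[(443,97),(492,110),(473,164),(426,153)],.068);print("holder",P.mean(0),np.linalg.norm(P-np.roll(P,1,0),axis=1))
g=cv2.cvtColor(c["img"],cv2.COLOR_RGB2GRAY)
G=cv2.GaussianBlur(g,(5,5),0)
q=[]
for x,y in [(243,67),(308,65),(308,144),(248,144)]:
    w=g[y-8:y+9,x-8:x+9].astype(float);t=(w>w.max()-35); l=blobs(t,8); b=max(l,key=lambda b:b[0]); q.append(b[1]+[x-8,y-8])
print("bolts",q)
for z in(.03,.034):
    P=plane(c,q,z);print(P.mean(0),np.degrees(np.arctan2(*(P[0]+P[1]-P[2]-P[3])[[1,0]])),P[:,:2].round(4).tolist())
B=(abs(H[...,0]-107)<12)&(H[...,1]>110)&(H[...,2]>60)
L=[];Rr=[]
for r in list(range(68,86))+list(range(124,142)):
    x=np.nonzero(B[r,235:310])[0]+235; k=np.nonzero(np.diff(x)>4)[0]
    if len(k)==1: L.append((x[0]-.5,r));Rr.append((x[k[0]+1]-.5,r))
for E in(L,Rr):
    P=plane(c,E,.065); f=np.polyfit(P[:,0],P[:,1],1);print("edge",len(E),np.degrees(np.arctan(f[0])),np.polyval(f,.53))
ends=plane(c,[(258,63.5),(258,146.5),(289,63.5),(289,145.5)],.065);print("ends",ends[:,:2].round(4).tolist())
E
```

```text
holder [0.49178544 0.27243567 0.068     ] [0.07100483 0.06500377 0.07025907 0.06419978]
bolts [array([242.5,  65.6]), array([307.7,  65. ]), array([308.8, 142.9]), array([247.1, 143.2])]
[0.53076792 0.04081619 0.03      ] -162.62289652505777 [[0.4951, -0.0149], [0.4699, 0.0663], [0.5665, 0.0965], [0.5916, 0.0154]]
[0.53053329 0.04127145 0.034     ] -162.6228965250578 [[0.4952, -0.0139], [0.4702, 0.0665], [0.5659, 0.0965], [0.5909, 0.016]]
edge 36 17.198183622996243 0.013446656440680521
edge 36 17.202334685568214 0.05533142835312585
ends [[0.488, 0.0106], [0.5851, 0.0356], [0.4772, 0.0464], [0.5723, 0.0732]]
```

Fork centre is (0.5305, 0.0417) with yaw 17.3°, and the gauge is at (0.491, 0.270). I'm going above the gauge.

>>> jog_arm:
  plan:
    - [[0, 0, 0], [0.03, 0.172, 0.152], 0.06]
    - [[0, 0, 0], [0.03, 0.172, 0.152], 0.06]
    - [[0, 0, 0], [0.03, 0.172, 0.152], 0.06]
    - [[0, 0, 0], [0.03, 0.172, 0.152], 0.06]
    - [[0, 0, 0], [0.03, 0.172, 0.152], 0.06]
    - [[0, 0, 0], [0.03, 0.172, 0.152], 0.06]
    - [[0, 0, 0], [0.03, 0.172, 0.152], 0.06]
    - [[0, 0, 0], [0.03, 0.172, 0.152], 0.06]

```text
clock: 2.2
position: [0.4878, 0.2764, 0.2082]
ee_rot: [-0.151, 0.989, -0.0, -0.001]
ft_force: [0.3, -0.6, 0.3]
grip_width: 0.699
grasp_force: 0.0
```

```bash
python3 - <<'E'
from snap import *
o=st(); c=snap("wrist","2"); t=camera("top");s=camera("side")
pickle.dump((t,s),open("ts2.pkl","wb"))
H=hsv(c);Y=(abs(H[...,0]-28)<8)&(H[...,1]>120)&(H[...,2]>90)
print([(int(a),q,b) for a,q,b,_ in blobs(Y,60)], proj(c,[.491,.27,.133]))
# fork centre bolts if visible
print(proj(c,[.5305,.0417,.065]))
print(totool(o,np.array([.4912,.2698,.087])-o["position"]))
E
```

```text
2.2 [0.4878 0.2764 0.2082] yawx -2.8388 tz [-0.0019 -0.0012 -1.    ] q [-0.73  0.2   0.16  1.67 -0.03  1.27  1.3 ] F [ 0.3 -0.6  0.3] T [-0.02 -0.01 -0.02] g 0.699 0.0
[(433, array([553.8, 216.3]), [502, 140, 104, 160]), (433, array([532.3, 217.9]), [488, 147, 104, 159]), (1536, array([310.1, 201.1]), [291, 174, 37, 54])] [[308.82205153 209.45151414]]
[[ 44.22638554 150.68190812]]
[-0.00154336 -0.00728097  0.12118428]
```

View pics/wrist_2.png

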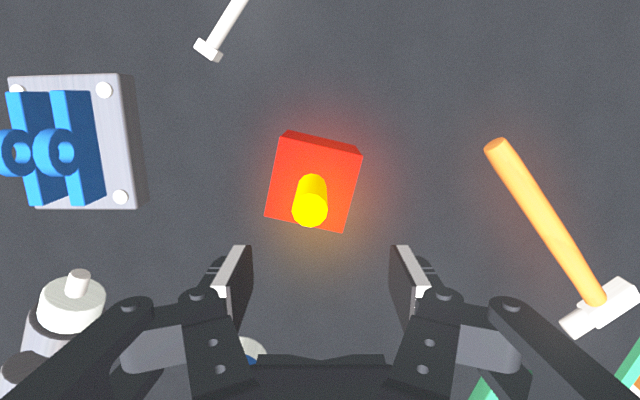

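The wrist view shows the handle top at (310,210), and the estimate projects to (309,209). I'm descending and gripping.

>>> jog_arm:
  plan:
    - [[0, 0, 0], [-0.0015, -0.007, 0.02], 0.06]
    - [[0, 0, 0], [-0.0015, -0.007, 0.05], 0.06]
    - [[0, 0, 0], [-0.0015, -0.007, 0.08], 0.06]
    - [[0, 0, 0], [-0.0015, -0.007, 0.11], 0.06]
    - [[0, 0, 0], [-0.0015, -0.007, 0.121], 0.06]
    - [[0, 0, 0], [-0.0015, -0.007, 0.121], 0.06]
    - [[0, 0, 0], [-0.0015, -0.007, 0.121], 0.06]

```text
clock: 2.93
position: [0.4934, 0.269, 0.0895]
ee_rot: [-0.149, 0.989, 0.0, 0.0]
ft_force: [0.5, 0.5, 0.3]
grip_width: 0.703
grasp_force: 0.0
```

```bash
python3 - <<'E'
from snap import *
o=st()
print(totool(o,np.array([.4912,.2698,.087])-o["position"]))
E
```

```text
2.93 [0.4934 0.269  0.0895] yawx -2.8424 tz [ 8.e-04  3.e-04 -1.e+00] q [-0.71  0.32  0.15  1.8  -0.06  1.03  1.33] F [0.5 0.5 0.3] T [-0.1  -0.02 -0.06] g 0.703 0.0
[0.00190587 0.00141143 0.00249414]
```

>>> jog_arm:
  plan:
    - [[0, 0, 0], [0, 0.001, 0.001], 0.02]
    - [[0, 0, 0], [0, 0.001, 0.001], 0.01]
    - [[0, 0, 0], [0, 0.001, 0.001], 0.01]
    - [[0, 0, 0], [0, 0.001, 0.001], 0.01]
    - [[0, 0, 0], [0, 0.001, 0.001], 0.01]
    - [[0, 0, 0], [0, 0.001, 0.001], 0.01]
    - [[0, 0, 0], [0, 0.001, 0.001], 0.01]
    - [[0, 0, 0], [0, 0.001, 0.001], 0.01]
  force: 50

```text
clock: 3.6
position: [0.493, 0.2708, 0.0889]
ee_rot: [-0.15, 0.989, 0.001, 0.001]
ft_force: [-0.4, -0.5, 6.6]
grip_width: 0.266
grasp_force: 48.6
```

```bash
python3 - <<'E'
from snap import *
import time
st(); camera("top"); st(); camera("top"); st(); camera("top"); st()
E
```

```text
3.6 [0.493  0.2708 0.0889] yawx -2.8413 tz [ 0.0019  0.0015 -1.    ] q [-0.71  0.32  0.15  1.8  -0.06  1.02  1.33] F [-0.4 -0.5  6.6] T [-0.1   0.24 -0.05] g 0.266 48.6
3.65 [0.4931 0.2708 0.0889] yawx -2.8413 tz [ 0.002   0.0016 -1.    ] q [-0.71  0.32  0.15  1.8  -0.06  1.02  1.33] F [-0.7 -0.3  6.2] T [-0.12  0.26  0.01] g 0.272 48.6
3.7 [0.4931 0.2708 0.0889] yawx -2.8413 tz [ 0.002   0.0016 -1.    ] q [-0.71  0.32  0.15  1.8  -0.06  1.02  1.33] F [-1.7 -0.1  6.2] T [-0.08  0.16  0.05] g 0.268 48.6
3.75 [0.4931 0.2708 0.0889] yawx -2.8413 tz [ 0.002   0.0016 -1.    ] q [-0.71  0.32  0.15  1.8  -0.06  1.02  1.33] F [-1.3 -1.2  6. ] T [-0.11  0.27  0.  ] g 0.27 48.6
```

>>> jog_arm:
  plan:
    - [[0, 0, 0], [0, 0, -0.02], 0.01]
    - [[0, 0, 0], [0, 0, -0.05], 0.01]
    - [[0, 0, 0], [0, 0, -0.08], 0.01]
    - [[0, 0, 0], [0, 0, -0.1], 0.01]
    - [[0, 0, 0], [0.01, -0.025, -0.1], 0.01]
    - [[0, 0, 0], [0.025, -0.06, -0.1], 0.01]
    - [[0, 0, 0], [0.04, -0.095, -0.1], 0.01]
    - [[0, 0, 0], [0.055, -0.13, -0.1], 0.01]

```text
clock: 4.42
position: [0.4779, 0.1284, 0.1879]
ee_rot: [-0.15, 0.989, 0.0, 0.001]
ft_force: [1.9, 0.6, -0.7]
grip_width: 0.269
grasp_force: 49.0
```

>>> jog_arm:
  plan:
    - [[0, 0, 0], [0.015, -0.035, 0], 0.01]
    - [[0, 0, 0], [0.03, -0.07, 0], 0.01]
    - [[0, 0, 0], [0.038, -0.09, 0], 0.01]
    - [[0, 0, 0], [0.042, -0.0995, 0], 0.01]
    - [[0, 0, 0], [0.042, -0.0995, 0], 0.01]
    - [[0, 0, 0], [0.042, -0.0995, 0], 0.01]
    - [[0, 0, 0], [0.042, -0.0995, 0], 0.01]

```text
clock: 5.0
position: [0.4677, 0.0241, 0.1874]
ee_rot: [-0.151, 0.989, 0.0, 0.0]
ft_force: [0.1, -0.1, -1.6]
grip_width: 0.267
grasp_force: 49.1
```

```bash
python3 - <<'E'
from snap import *
o=st(); c=snap("wrist","3");s=snap("side","3")
print(totool(o,np.array([.468,.0225,.123])-o["position"]))
H=hsv(s);Y=(abs(H[...,0]-28)<8)&(H[...,1]>120)&(H[...,2]>90)
print([(int(a),q,b) for a,q,b,_ in blobs(Y,30)],proj(s,o["position"]))
v=cv2.resize(s["img"][150:270,260:420],None,fx=4,fy=4,interpolation=2);w=c["img"][:240]
cv2.imwrite("pics/m3.png",np.vstack([v[:,:640][:360],w])[:,:,::-1])
E
```

```text
5.0 [0.4677 0.0241 0.1874] yawx -2.8392 tz [ 2.e-04  5.e-04 -1.e+00] q [-0.48  0.    0.34  1.93 -0.    1.2   1.73] F [ 0.1 -0.1 -1.6] T [0.01 0.02 0.03] g 0.267 49.1
[ 0.0001691  -0.00165162  0.06442758]
[(64, array([359.7, 178.5]), [357, 165, 9, 22])] [[361.15381721 178.47771974]]
```

View pics/m3.png

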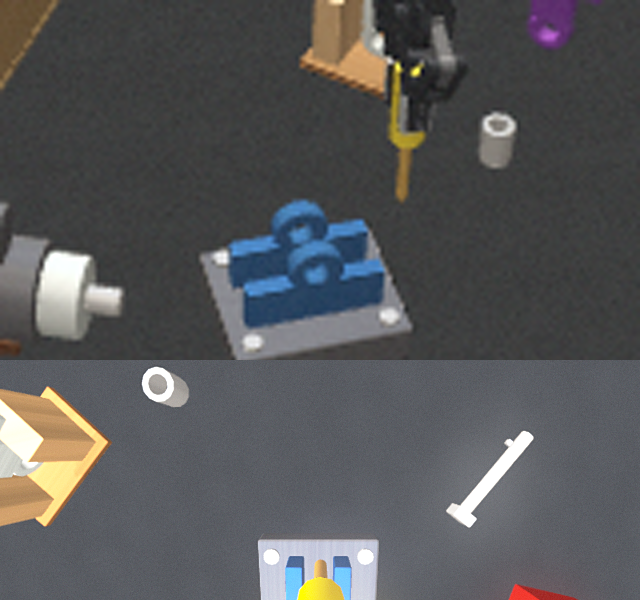

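The rod hangs straight, in line with the slot and just short of its near end. I'm lowering it and then sweeping at 2.8 mm per row.

>>> jog_arm:
  plan:
    - [[0, 0, 0], [0, -0.001, 0.01], 0.01]
    - [[0, 0, 0], [0, -0.001, 0.022], 0.01]
    - [[0, 0, 0], [0, -0.001, 0.034], 0.01]
    - [[0, 0, 0], [0, -0.001, 0.046], 0.01]
    - [[0, 0, 0], [0, -0.001, 0.058], 0.01]
    - [[0, 0, 0], [0, -0.001, 0.0645], 0.01]
    - [[0, 0, 0], [0, -0.001, 0.0645], 0.01]
    - [[0, 0, 0], [0, -0.001, 0.0645], 0.01]

```text
clock: 5.77
position: [0.4676, 0.0215, 0.1225]
ee_rot: [-0.15, 0.989, -0.0, -0.0]
ft_force: [0.3, -1.0, -0.5]
grip_width: 0.268
grasp_force: 49.1
```

```bash
python3 - <<'E'
from snap import *
o=st();u=np.array([np.cos(.302),np.sin(.302)]);d=o["position"][:2]-[.5305,.0417];print("s",d@u,"lat",-d[0]*u[1]+d[1]*u[0])
E
```

```text
5.77 [0.4676 0.0215 0.1225] yawx -2.841 tz [-7.e-04 -2.e-04 -1.e+00] q [-0.47  0.08  0.34  2.01 -0.03  1.06  1.76] F [ 0.3 -1.  -0.5] T [0.01 0.03 0.01] g 0.268 49.1
s -0.06600893604329386 lat -0.0005562761022300453
```

>>> jog_arm:
  plan:
    - [[0, 0, 0], [-0.0028, 0, 0], 0.01]
    - [[0, 0, 0], [-0.0056, 0, 0], 0.01]
    - [[0, 0, 0], [-0.0084, 0, 0], 0.01]
    - [[0, 0, 0], [-0.0112, 0, 0], 0.01]
    - [[0, 0, 0], [-0.014, 0, 0], 0.01]
    - [[0, 0, 0], [-0.0168, 0, 0], 0.01]
    - [[0, 0, 0], [-0.0196, 0, 0], 0.01]
    - [[0, 0, 0], [-0.0224, 0, 0], 0.01]

```text
clock: 6.43
position: [0.4895, 0.0281, 0.1228]
ee_rot: [-0.15, 0.989, 0.0, 0.0]
ft_force: [1.2, 0.9, -1.3]
grip_width: 0.267
grasp_force: 49.1
```

>>> jog_arm:
  plan:
    - [[0, 0, 0], [-0.0028, 0, 0], 0.01]
    - [[0, 0, 0], [-0.0056, 0, 0], 0.01]
    - [[0, 0, 0], [-0.0084, 0, 0], 0.01]
    - [[0, 0, 0], [-0.0112, 0, 0], 0.01]
    - [[0, 0, 0], [-0.014, 0, 0], 0.01]
    - [[0, 0, 0], [-0.0168, 0, 0], 0.01]
    - [[0, 0, 0], [-0.0196, 0, 0], 0.01]
    - [[0, 0, 0], [-0.0224, 0, 0], 0.01]

```text
clock: 7.1
position: [0.5108, 0.0347, 0.1228]
ee_rot: [-0.15, 0.989, 0.0, -0.0]
ft_force: [-0.1, 0.5, -0.7]
grip_width: 0.267
grasp_force: 49.1
```

```bash
python3 - <<'E'
from snap import *
o=st();u=np.array([np.cos(.302),np.sin(.302)]);d=o["position"][:2]-[.5305,.0417];print("s",d@u,"lat",-d[0]*u[1]+d[1]*u[0])
E
```

```text
7.1 [0.5108 0.0347 0.1228] yawx -2.8414 tz [-1.e-04  0.e+00 -1.e+00] q [-0.47  0.18  0.34  1.91 -0.07  1.07  1.77] F [-0.1  0.5 -0.7] T [-0.   -0.03 -0.02] g 0.267 49.1
s -0.020890996626424022 lat -0.0008731951644411476
```

>>> jog_arm:
  plan:
    - [[0, 0, 0], [-0.0028, 0, 0], 0.01]
    - [[0, 0, 0], [-0.0056, 0, 0], 0.01]
    - [[0, 0, 0], [-0.0084, 0, 0], 0.01]
    - [[0, 0, 0], [-0.0112, 0, 0], 0.01]
    - [[0, 0, 0], [-0.014, 0, 0], 0.01]
    - [[0, 0, 0], [-0.0168, 0, 0], 0.01]
    - [[0, 0, 0], [-0.0196, 0, 0], 0.01]
    - [[0, 0, 0], [-0.0224, 0, 0], 0.01]

```text
clock: 7.77
position: [0.5322, 0.0413, 0.1228]
ee_rot: [-0.15, 0.989, 0.0, 0.0]
ft_force: [-0.6, 0.2, -0.1]
grip_width: 0.265
grasp_force: 49.1
```

>>> jog_arm:
  plan:
    - [[0, 0, 0], [-0.0028, 0, 0], 0.01]
    - [[0, 0, 0], [-0.0056, 0, 0], 0.01]
    - [[0, 0, 0], [-0.0084, 0, 0], 0.01]
    - [[0, 0, 0], [-0.0112, 0, 0], 0.01]
    - [[0, 0, 0], [-0.014, 0, 0], 0.01]
    - [[0, 0, 0], [-0.0168, 0, 0], 0.01]
    - [[0, 0, 0], [-0.0196, 0, 0], 0.01]
    - [[0, 0, 0], [-0.0224, 0, 0], 0.01]

```text
clock: 8.43
position: [0.5536, 0.0479, 0.1228]
ee_rot: [-0.15, 0.989, 0.0, 0.0]
ft_force: [0.3, -0.0, -1.2]
grip_width: 0.266
grasp_force: 49.1
```

>>> jog_arm:
  plan:
    - [[0, 0, 0], [-0.0028, 0, 0], 0.01]
    - [[0, 0, 0], [-0.0056, 0, 0], 0.01]
    - [[0, 0, 0], [-0.0084, 0, 0], 0.01]
    - [[0, 0, 0], [-0.0112, 0, 0], 0.01]
    - [[0, 0, 0], [-0.014, 0, 0], 0.01]
    - [[0, 0, 0], [-0.0168, 0, 0], 0.01]
    - [[0, 0, 0], [-0.0196, 0, 0], 0.01]
    - [[0, 0, 0], [-0.0224, 0, 0], 0.01]

```text
clock: 9.1
position: [0.575, 0.0546, 0.1228]
ee_rot: [-0.15, 0.989, 0.0, -0.0]
ft_force: [0.5, -0.2, -0.2]
grip_width: 0.266
grasp_force: 49.1
```

>>> jog_arm:
  plan:
    - [[0, 0, 0], [-0.0028, 0, 0], 0.01]
    - [[0, 0, 0], [-0.0056, 0, 0], 0.01]
    - [[0, 0, 0], [-0.0084, 0, 0], 0.01]
    - [[0, 0, 0], [-0.0112, 0, 0], 0.01]
    - [[0, 0, 0], [-0.014, 0, 0], 0.01]
    - [[0, 0, 0], [-0.0168, 0, 0], 0.01]
    - [[0, 0, 0], [-0.0196, 0, 0], 0.01]
    - [[0, 0, 0], [-0.0224, 0, 0], 0.01]

```text
clock: 9.77
position: [0.5965, 0.0612, 0.1228]
ee_rot: [-0.15, 0.989, 0.0, 0.0]
ft_force: [-0.0, 0.3, -1.3]
grip_width: 0.265
grasp_force: 49.1
```

```bash
python3 - <<'E'
from snap import *
o=st();u=np.array([np.cos(.302),np.sin(.302)]);d=o["position"][:2]-[.5305,.0417];print("s",d@u,"lat",-d[0]*u[1]+d[1]*u[0])
print(totool(o,np.array([.4931,.2708,.19])-o["position"]))
E
```

```text
9.77 [0.5965 0.0612 0.1228] yawx -2.8414 tz [ 1.e-04  1.e-04 -1.e+00] q [-0.45  0.37  0.34  1.68 -0.13  1.12  1.79] F [-0.   0.3 -1.3] T [ 0.01  0.01 -0.02] g 0.265 49.1
s 0.06876095587281861 lat -0.0010282308237722394
[ 0.03673848  0.23082316 -0.06718511]
```

The sweep is complete with no contact force. I'm lifting and going back above the holder.

>>> jog_arm:
  plan:
    - [[0, 0, 0], [0, 0, -0.015], 0.01]
    - [[0, 0, 0], [0, 0, -0.04], 0.01]
    - [[0, 0, 0], [0, 0, -0.067], 0.01]
    - [[0, 0, 0], [0.003, 0.02, -0.067], 0.01]
    - [[0, 0, 0], [0.009, 0.055, -0.067], 0.01]
    - [[0, 0, 0], [0.015, 0.09, -0.067], 0.01]
    - [[0, 0, 0], [0.02, 0.125, -0.067], 0.01]
    - [[0, 0, 0], [0.025, 0.16, -0.067], 0.01]

```text
clock: 10.43
position: [0.5242, 0.2079, 0.19]
ee_rot: [-0.149, 0.989, 0.0, 0.0]
ft_force: [0.9, 0.3, -0.7]
grip_width: 0.27
grasp_force: 49.1
```

>>> jog_arm:
  plan:
    - [[0, 0, 0], [0.006, 0.035, 0], 0.01]
    - [[0, 0, 0], [0.0095, 0.06, 0], 0.01]
    - [[0, 0, 0], [0.0115, 0.071, 0], 0.01]
    - [[0, 0, 0], [0.0115, 0.071, 0], 0.01]
    - [[0, 0, 0], [0.0115, 0.071, 0], 0.01]
    - [[0, 0, 0], [0.0115, 0.071, 0], 0.01]

```text
clock: 10.93
position: [0.494, 0.2691, 0.1898]
ee_rot: [-0.148, 0.989, -0.0, 0.0]
ft_force: [0.8, 0.0, -0.6]
grip_width: 0.269
grasp_force: 49.1
```

```bash
python3 - <<'E'
from snap import *
o=st(); snap("wrist","4"); snap("side","4")
print(totool(o,np.array([.4931,.2708,.089])-o["position"]))
E
```

```text
10.93 [0.494  0.2691 0.1898] yawx -2.8438 tz [ 4.e-04 -7.e-04 -1.e+00] q [-0.76  0.22  0.21  1.7  -0.05  1.23  1.33] F [ 0.8  0.  -0.6] T [-0.01  0.02  0.07] g 0.269 49.1
[0.00041875 0.00198141 0.10084157]
```

>>> jog_arm:
  plan:
    - [[0, 0, 0], [0.0005, 0.002, 0.01], 0.01]
    - [[0, 0, 0], [0.0005, 0.002, 0.02], 0.01]
    - [[0, 0, 0], [0.0005, 0.002, 0.03], 0.01]
    - [[0, 0, 0], [0.0005, 0.002, 0.034], 0.01]
    - [[0, 0, 0], [0.0005, 0.002, 0.034], 0.01]
    - [[0, 0, 0], [0.0005, 0.002, 0.034], 0.01]

```text
clock: 11.53
position: [0.4918, 0.2726, 0.1554]
ee_rot: [-0.15, 0.989, -0.0, -0.0]
ft_force: [1.0, 0.3, -1.1]
grip_width: 0.268
grasp_force: 49.1
```

```bash
python3 - <<'E'
from snap import *
o=st(); print(totool(o,np.array([.4931,.2708,.089])-o["position"]))
E
```

```text
11.53 [0.4918 0.2726 0.1554] yawx -2.8414 tz [-6.e-04 -5.e-04 -1.e+00] q [-0.76  0.25  0.2   1.74 -0.05  1.16  1.33] F [ 1.   0.3 -1.1] T [ 0.01 -0.04 -0.02] g 0.268 49.1
[-0.00080379 -0.00207365  0.0663832 ]
```

>>> jog_arm:
  plan:
    - [[0, 0, 0], [-0.0005, -0.0012, 0.003], 0.01]
    - [[0, 0, 0], [-0.0005, -0.0012, 0.008], 0.01]
    - [[0, 0, 0], [-0.0005, -0.0012, 0.014], 0.01]
    - [[0, 0, 0], [-0.0005, -0.0012, 0.02], 0.01]
    - [[0, 0, 0], [-0.0005, -0.0012, 0.026], 0.01]
    - [[0, 0, 0], [-0.0005, -0.0012, 0.032], 0.01]
    - [[0, 0, 0], [-0.0005, -0.0012, 0.036], 0.01]
    - [[0, 0, 0], [-0.0005, -0.0012, 0.036], 0.01]

```text
clock: 12.2
position: [0.4922, 0.2714, 0.1186]
ee_rot: [-0.15, 0.989, -0.0, -0.001]
ft_force: [-0.4, -0.3, 0.9]
grip_width: 0.27
grasp_force: 49.1
```

```bash
python3 - <<'E'
from snap import *
o=st(); print(totool(o,np.array([.4931,.2708,.089])-o["position"]))
E
```

```text
12.2 [0.4922 0.2714 0.1186] yawx -2.8413 tz [-1.4e-03 -9.0e-04 -1.0e+00] q [-0.76  0.29  0.2   1.78 -0.06  1.09  1.34] F [-0.4 -0.3  0.9] T [-0.02  0.   -0.01] g 0.27 49.1
[-0.0006973  -0.00085903  0.02959706]
```

The rod is in the hole with no force. I'm finishing the insertion.

>>> jog_arm:
  plan:
    - [[0, 0, 0], [-0.0005, -0.0005, 0.006], 0.01]
    - [[0, 0, 0], [-0.0005, -0.0005, 0.012], 0.01]
    - [[0, 0, 0], [-0.0005, -0.0005, 0.018], 0.01]
    - [[0, 0, 0], [-0.0005, -0.0005, 0.023], 0.01]
    - [[0, 0, 0], [-0.0005, -0.0005, 0.027], 0.01]
    - [[0, 0, 0], [-0.0005, -0.0005, 0.029], 0.01]
    - [[0, 0, 0], [-0.0005, -0.0005, 0.029], 0.01]
    - [[0, 0, 0], [-0.0005, -0.0005, 0.029], 0.01]

```text
clock: 12.87
position: [0.4934, 0.2714, 0.0908]
ee_rot: [-0.15, 0.989, 0.0, 0.0]
ft_force: [0.5, 0.5, -1.3]
grip_width: 0.266
grasp_force: 49.1
```

```bash
python3 - <<'E'
from snap import *
o=st(); print(totool(o,np.array([.4931,.2708,.089])-o["position"]))
E
```

```text
12.87 [0.4934 0.2714 0.0908] yawx -2.8414 tz [ 1.e-04  1.e-04 -1.e+00] q [-0.75  0.32  0.2   1.8  -0.07  1.03  1.34] F [ 0.5  0.5 -1.3] T [-0.    0.01  0.03] g 0.266 49.1
[ 0.0004996  -0.00049461  0.00183518]
```

>>> jog_arm:
  plan:
    - [[0, 0, 0], [0, 0, 0.0015], 0.01]
    - [[0, 0, 0], [0, 0, 0.0015], 0.01]
    - [[0, 0, 0], [0, 0, 0.0015], 0.05]
    - [[0, 0, 0], [0, 0, 0.0015], 0.055]
    - [[0, 0, 0], [0, 0, 0.0015], 0.055]
    - [[0, 0, 0], [0, 0, 0.0015], 0.055]
    - [[0, 0, 0], [0, 0, 0.0015], 0.055]
    - [[0, 0, 0], [0, 0, 0.0015], 0.055]

```text
clock: 13.53
position: [0.4934, 0.2714, 0.0894]
ee_rot: [-0.15, 0.989, 0.0, 0.0]
ft_force: [0.1, 0.6, 0.6]
grip_width: 0.641
grasp_force: 0.0
```

>>> jog_arm:
  plan:
    - [[0, 0, 0], [0, 0, -0.015], 0.055]
    - [[0, 0, 0], [0, 0, -0.04], 0.055]
    - [[0, 0, 0], [0, 0, -0.07], 0.055]
    - [[0, 0, 0], [0, 0, -0.1], 0.055]
    - [[0, 0, 0], [0, 0, -0.125], 0.055]
    - [[0, 0, 0], [0, 0, -0.13], 0.055]

```text
clock: 14.03
position: [0.495, 0.2723, 0.2242]
ee_rot: [-0.149, 0.989, 0.002, 0.003]
ft_force: [0.2, -0.4, 1.1]
grip_width: 0.644
grasp_force: 0.0
```

```bash
python3 - <<'E'
from snap import *
o=st(); c=snap("wrist","5"); s=snap("side","5")
print(totool(o,np.array([.53,-.19,.34])-o["position"]))
for n in("wrist",):
  H=hsv(c);Y=(abs(H[...,0]-28)<8)&(H[...,1]>120)&(H[...,2]>90)
  print([(int(a),q,b) for a,q,b,_ in blobs(Y,200)])
H=hsv(s);Y=(abs(H[...,0]-28)<6)&(H[...,1]>140)&(H[...,2]>100)
print([(int(a),q,b) for a,q,b,_ in blobs(Y,60)])
w=c["img"][60:300,180:440];v=cv2.resize(s["img"][240:320,300:400],None,fx=3,fy=3)
cv2.imwrite("pics/m5.png",np.hstack([w,v])[:,:,::-1])
E
```

```text
14.03 [0.495  0.2723 0.2242] yawx -2.8416 tz [ 0.0053  0.004  -1.    ] q [-0.77  0.2   0.21  1.65 -0.04  1.29  1.32] F [ 0.2 -0.4  1.1] T [ 0.   -0.03 -0.03] g 0.644 0.0
[ 0.1024534  -0.45171368 -0.11747381]
[(396, array([551.1, 204.7]), [500, 130, 101, 156]), (405, array([530.1, 206.2]), [487, 139, 100, 151]), (1315, array([319.4, 187.2]), [303, 162, 34, 50])]
[(188, array([349.9, 270.1]), [345, 260, 11, 22])]
```

View pics/m5.png

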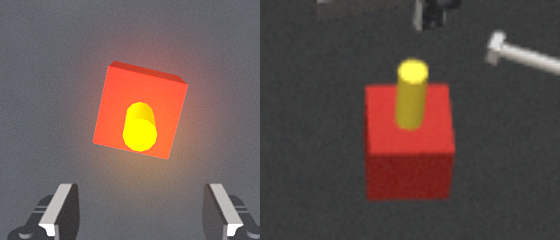

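The gauge stands fully in its holder; the side blob is (350,270), the same as at the start. I'm moving on to view the leaf.

>>> jog_arm:
  plan:
    - [[0, 0, 0], [0.05, -0.225, -0.06], 0.055]
    - [[0, 0, 0], [0.05, -0.225, -0.06], 0.055]
    - [[0, 0, 0], [0.05, -0.225, -0.06], 0.055]
    - [[0, 0, 0], [0.05, -0.225, -0.06], 0.055]
    - [[0, 0, 0], [0.05, -0.225, -0.06], 0.055]
    - [[0, 0, 0], [0.05, -0.225, -0.06], 0.055]
    - [[0, 0, 0], [0.05, -0.225, -0.06], 0.055]

```text
clock: 14.72
position: [0.5126, 0.0344, 0.2797]
ee_rot: [-0.145, 0.989, -0.001, 0.0]
ft_force: [-1.0, -0.5, -0.8]
grip_width: 0.641
grasp_force: 0.0
```

>>> jog_arm:
  plan:
    - [[0, 0, 0.7], [0.052, -0.227, -0.057], 0.055]
    - [[0, 0, 0.7], [0.052, -0.227, -0.057], 0.055]
    - [[0, 0, 0.7], [0.052, -0.227, -0.057], 0.055]
    - [[0, 0, 0.7], [0.052, -0.227, -0.057], 0.055]
    - [[0, 0, 0.7], [0.052, -0.227, -0.057], 0.055]
    - [[0, 0, 0.7], [0.052, -0.227, -0.057], 0.055]
    - [[0, 0, 0.7], [0.052, -0.227, -0.057], 0.055]
    - [[0, 0, 0.7], [0.052, -0.227, -0.057], 0.055]

```text
clock: 15.38
position: [0.5292, -0.1923, 0.3349]
ee_rot: [0.2, 0.98, -0.0, -0.001]
ft_force: [0.0, 1.4, 0.2]
grip_width: 0.646
grasp_force: 0.0
```

```bash
python3 snap.py wrist 6
```

```text
15.38 [ 0.5292 -0.1923  0.3349] yawx 2.7381 tz [-1.9e-03 -6.0e-04 -1.0e+00] q [-0.28  0.17  0.63  1.48 -0.1   1.52  1.52] F [0.  1.4 0.2] T [ 0.07 -0.02 -0.03] g 0.646 0.0
```

View pics/wrist_6.png

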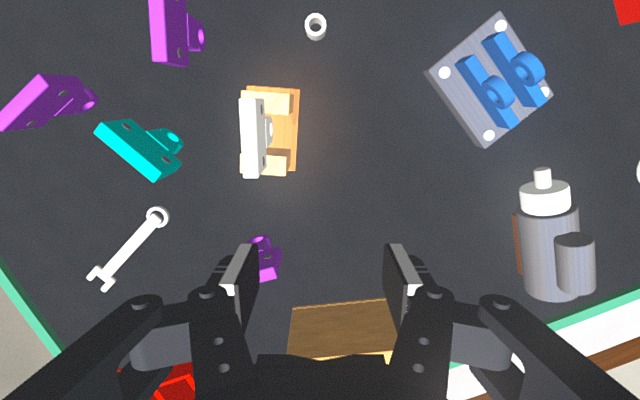

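The wrist view shows the leaf's plate at about (250,137), spanning rows 92-180, on the wooden stand and nearly aligned with the tool.

```bash
python3 - <<'E'
from h import *;import pickle
c,o=pickle.load(open("wrist_6.pkl","rb"));H=hsv(c)
M=(H[...,1]<45)&(H[...,2]>120);M[:75]=0;M[195:]=0;M[:,:225]=0;M[:,320:]=0
for b in blobs(M,20): print(b[0],b[1],b[2])
b=max(blobs(M,20),key=lambda b:b[0])[3]
for r in range(88,184,6): print(r,H[r,234:276:2,2].tolist(),np.nonzero(b[r])[0][[0,-1]] if b[r].any() else "")
cn=max(cv2.findContours(b.astype(np.uint8),0,1)[0],key=cv2.contourArea);print(cv2.approxPolyDP(cn,1.5,True)[:,0].tolist())
E
```

```text
3187 [259.1 132.9] [238, 91, 51, 88]
88 [90, 94, 97, 88, 89, 94, 225, 255, 254, 255, 254, 255, 255, 255, 255, 255, 255, 255, 255, 255, 255] 
94 [93, 94, 93, 163, 255, 255, 255, 255, 255, 255, 255, 255, 255, 255, 255, 255, 255, 255, 255, 255, 255] [241 288]
100 [90, 89, 180, 255, 255, 255, 255, 255, 255, 255, 255, 183, 183, 187, 180, 255, 255, 255, 255, 255, 255] [238 288]
106 [84, 89, 139, 255, 255, 255, 255, 255, 255, 255, 255, 192, 190, 169, 163, 251, 255, 255, 255, 255, 255] [238 287]
112 [89, 88, 111, 255, 255, 255, 255, 255, 255, 255, 255, 200, 189, 177, 144, 229, 255, 255, 255, 255, 255] [239 287]
118 [95, 94, 84, 255, 255, 255, 255, 255, 255, 255, 255, 218, 189, 190, 188, 193, 188, 192, 188, 255, 254] [239 270]
124 [91, 96, 80, 255, 255, 255, 255, 255, 255, 255, 255, 230, 191, 194, 190, 193, 214, 192, 255, 236, 255] [239 272]
130 [92, 99, 93, 255, 255, 255, 255, 255, 255, 255, 255, 243, 191, 193, 190, 194, 199, 183, 255, 250, 255] [240 272]
136 [96, 99, 93, 192, 255, 255, 255, 255, 255, 255, 255, 255, 192, 191, 193, 190, 225, 191, 201, 214, 255] [240 272]
142 [90, 96, 96, 148,
[... 387 characters left out ...]
55, 202, 189, 175, 140, 252, 255, 255, 255, 255] [240 285]
166 [90, 92, 91, 255, 255, 255, 255, 255, 255, 255, 255, 255, 208, 190, 191, 180, 241, 255, 255, 255, 255] [240 285]
172 [98, 90, 86, 255, 255, 255, 255, 255, 255, 255, 255, 255, 226, 185, 255, 255, 255, 255, 255, 255, 255] [241 284]
178 [88, 90, 89, 95, 84, 189, 220, 217, 213, 209, 214, 207, 106, 98, 97, 97, 102, 102, 96, 104, 102] [244 257]
[[242, 91], [241, 97], [238, 99], [241, 147], [240, 171], [243, 173], [242, 176], [244, 178], [257, 178], [261, 172], [284, 175], [285, 157], [267, 156], [267, 167], [265, 167], [265, 148], [271, 141], [272, 124], [270, 117], [264, 116], [263, 100], [265, 100], [266, 112], [287, 114], [288, 94]]
```

```bash
python3 - <<'E'
from h import *;import pickle
c,o=pickle.load(open("wrist_6.pkl","rb"));H=hsv(c)
for r in list(range(86,98))+list(range(170,184)): print(r,H[r,242:260:3,2].tolist(),H[r,242:260:3,1].tolist())
print(o["position"])
f=lambda r:248+.042*(r-124)
P=plane(c,[(f(r),r) for r in (91.5,132.5,173.5)],.133);print(P, np.arctan2(*(P[0]-P[2])[[1,0]]),np.linalg.norm(P[0]-P[2]))
print(R.from_quat(o["ee_rot"]).as_matrix())
E
```

```text
86 [94, 97, 255, 255, 255, 248] [11, 13, 123, 121, 131, 144]
87 [95, 99, 255, 255, 255, 255] [5, 26, 121, 114, 119, 119]
88 [89, 92, 255, 254, 254, 255] [6, 22, 125, 116, 123, 116]
89 [125, 112, 254, 254, 254, 254] [61, 59, 129, 120, 127, 120]
90 [255, 255, 255, 255, 253, 253] [92, 97, 90, 106, 127, 130]
91 [255, 255, 255, 255, 255, 254] [5, 5, 21, 50, 76, 91]
92 [255, 255, 255, 255, 255, 255] [7, 9, 16, 14, 16, 27]
93 [255, 255, 255, 255, 255, 255] [7, 13, 18, 19, 25, 25]
94 [255, 255, 255, 255, 255, 255] [4, 16, 19, 22, 27, 29]
95 [255, 255, 255, 255, 255, 255] [5, 16, 17, 25, 29, 31]
96 [255, 255, 255, 255, 255, 255] [7, 19, 17, 28, 31, 29]
97 [255, 255, 255, 255, 255, 255] [15, 23, 26, 29, 39, 35]
170 [255, 255, 255, 255, 255, 255] [8, 0, 0, 0, 0, 0]
171 [255, 255, 255, 255, 255, 255] [9, 0, 0, 0, 0, 0]
172 [255, 255, 255, 255, 255, 255] [11, 0, 0, 0, 0, 0]
173 [225, 255, 255, 255, 255, 255] [52, 0, 0, 0, 0, 0]
174 [151, 255, 255, 255, 255, 255] [7, 0, 0, 0, 0, 0]
175 [154, 255, 255, 255, 255, 255] [13, 0, 0, 0, 0, 0]
176 [148, 255, 255, 255, 255, 255] [12, 0, 0, 0, 0, 0]
177 [102, 255, 255, 255, 255, 255] [8, 0, 0, 0, 0, 0]
178 [84, 217, 217, 208, 214, 190] [18, 7, 7, 12, 10, 4]
179 [89, 82, 81, 82, 86, 92] [17, 22, 6, 12, 3, 11]
180 [91, 87, 90, 92, 91, 97] [20, 6, 8, 19, 6, 8]
181 [92, 92, 92, 98, 98, 95] [14, 14, 14, 13, 8, 3]
182 [90, 95, 91, 97, 91, 102] [17, 11, 8, 11, 6, 10]
183 [93, 93, 93, 98, 92, 98] [19, 19, 8, 18, 11, 3]
[ 0.52944104 -0.1902735   0.3346746 ]
[[ 0.43076578 -0.22718289  0.133     ]
 [ 0.46658844 -0.24291224  0.133     ]
 [ 0.50452985 -0.25968392  0.133     ]] 2.7265766506786764 0.08060679405087388
[[-9.21122692e-01  3.89265672e-01 -2.28557314e-03]
 [ 3.89265971e-01  9.21125341e-01  3.30458226e-04]
 [ 2.23393538e-03 -5.85303276e-04 -9.99997333e-01]]
```

```bash
python3 - <<'E'
from h import *;import pickle
c,o=pickle.load(open("wrist_6.pkl","rb"));I=c["img"].astype(int)
for r in (90,92,95,98,101,110,125,140,155,165,172,175,177): print(r,[f"{a:02x}{b:02x}{d:02x}" for a,b,d in I[r,236:266]])
E
```

```text
90 ['5b585d', '59585a', '5b5e5f', '565a5c', '6c625e', 'e2ae84', 'ffe7a3', 'ffe59d', 'ffe69c', 'ffe59e', 'ffe79b', 'fff0a0', 'fff1a5', 'fff09d', 'ffeb97', 'ffe795', 'ffe48e', 'fedf8b', 'fdd87f', 'fdd283', 'fdd182', 'fdd07c', 'fcca76', 'fdcf7e', 'fed886', 'fedc84', 'fedd85', 'fedc88', 'feda80', 'feda84']
92 ['525356', '585756', '5a575a', '515058', '9c7e68', 'ffffcc', 'fffff8', 'fffff3', 'fffff7', 'fffff6', 'fffff3', 'fffff0', 'ffffef', 'fffff0', 'fffff2', 'fffff1', 'fffff3', 'ffffef', 'ffffef', 'ffffec', 'ffffea', 'ffffe4', 'ffffe6', 'ffffe4', 'ffffd9', 'ffffd5', 'ffffd5', 'ffffcf', 'ffffce', 'fffec7']
95 ['5d5b5f', '5b565a', '57555b', '514f54', 'ae876b', 'ffffd9', 'fffffa', 'fffff4', 'ffffef', 'ffffef', 'ffffed', 'ffffee', 'ffffee', 'ffffec', 'ffffea', 'ffffe6', 'ffffe3', 'ffffe5', 'fffee2', 'fffee2', 'fffee1', 'fffee0', 'fffee0', 'fffee2', 'ffffe4', 'ffffe9', 'ffffec', 'ffffe9', 'ffffea', 'ffffea']
98 ['5c595e', '565557', '636766', 'c3c9ca', 'ffffff', 'ffffff', 'ffffff', 'fffeff', 'fefeff', 'fefeff', 'fefeff', 'fefefe', 'fefeff', 'fefeff', 'fefeff', 'fefeff', 'fffeff', 'fefdfd', 'f8e
[... 2160 characters left out ...]
 'ffffff', 'e2e2dd', 'babbb6', 'b9b8b3', 'd6c9b9', 'fff9d5', 'ffffdc', 'ffffd8', 'fffdd7']
175 ['55565b', '58575b', '575b5e', '595a5d', '54565b', '48484e', '929a98', 'ffffff', 'ffffff', 'ffffff', 'ffffff', 'ffffff', 'ffffff', 'ffffff', 'ffffff', 'ffffff', 'ffffff', 'ffffff', 'ffffff', 'ffffff', 'ffffff', 'ffffff', 'eff2ec', 'b6b4ae', '6f6f72', '6c6461', '7c6c66', '8a7365', '957969', '967d6b']
177 ['5b595f', '535456', '56575c', '525555', '54585c', '4e4c53', '636664', 'ffffff', 'ffffff', 'ffffff', 'ffffff', 'ffffff', 'ffffff', 'ffffff', 'ffffff', 'ffffff', 'ffffff', 'ffffff', 'ffffff', 'ffffff', 'ffffff', 'ffffff', 'd6d7d3', '626462', '5f5d62', '626061', '646263', '5d5c61', '636265', '615d63']
```

```bash
python3 - <<'E'
from h import *;import pickle
from workcell import get_obs
c,o=pickle.load(open("wrist_6.pkl","rb"))
f=lambda r:248.5+.054*(r-138)
P=plane(c,[(f(r),r) for r in (97.3,137.7,178)],.133);a=np.arctan2(*(P[0]-P[2])[[1,0]]);print(P,a,np.linalg.norm(P[0]-P[2]))
o=get_obs();M=R.from_quat(o["ee_rot"]).as_matrix();print(np.arctan2(M[1,0],M[0,0]))
t=np.array([*((P[0]+P[2])/2)[:2],.102]); print(t,totool(o,t-o["position"]))
E
```

```text
[[ 0.43549485 -0.22986339  0.133     ]
 [ 0.47123972 -0.24506229  0.133     ]
 [ 0.50899761 -0.26122421  0.133     ]] 2.7383153175640462 0.07991343813470117
2.741757023121367
[ 0.47224623 -0.2455438   0.102     ] [ 0.03064881 -0.07303866  0.23278644]
```

>>> jog_arm:
  plan:
    - [[0, 0, 0.0035], [0.0306, -0.073, 0.03], 0.055]
    - [[0, 0, 0.0035], [0.0306, -0.073, 0.06], 0.055]
    - [[0, 0, 0.0035], [0.0306, -0.073, 0.09], 0.055]
    - [[0, 0, 0.0035], [0.0306, -0.073, 0.12], 0.055]
    - [[0, 0, 0.0035], [0.0306, -0.073, 0.15], 0.055]
    - [[0, 0, 0.0035], [0.0306, -0.073, 0.15], 0.055]
    - [[0, 0, 0.0035], [0.0306, -0.073, 0.15], 0.055]
    - [[0, 0, 0.0035], [0.0306, -0.073, 0.15], 0.055]

```text
clock: 16.1
position: [0.474, -0.2452, 0.1876]
ee_rot: [0.199, 0.98, -0.0, 0.001]
ft_force: [0.3, -0.3, 1.5]
grip_width: 0.644
grasp_force: 0.0
```

```bash
python3 - <<'E'
from snap import *
o=st(); c=snap("wrist","7")
print(totool(o,np.array([.4722,-.2455,.095])-o["position"]))
I=c["img"].astype(int); M=(I.min(2)>=252); M[260:]=0
M=max(blobs(M,100),key=lambda b:b[0]);print(M[0],M[1],M[2])
r=cv2.minAreaRect(np.argwhere(cv2.morphologyEx(M[3].astype(np.uint8),cv2.MORPH_OPEN,np.ones((9,9))))[:,::-1].astype(np.float32));print(r)
B=plane(c,cv2.boxPoints(r),.133);print(B[:,:2],B.mean(0))
E
```

```text
16.1 [ 0.474  -0.2452  0.1876] yawx 2.7403 tz [ 1.1e-03 -3.0e-04 -1.0e+00] q [-0.2   0.17  0.66  1.79 -0.11  1.21  1.66] F [ 0.3 -0.3  1.5] T [0.02 0.01 0.05] g 0.644 0.0
[ 0.00168547 -0.0009825   0.09264289]
2864 [316.8 204.4] [304, 151, 27, 109]
((317.0, 205.0), (108.0, 26.0), 90.0)
[[ 0.43271963 -0.23734424]
 [ 0.43854222 -0.22363083]
 [ 0.50139992 -0.24973263]
 [ 0.49501734 -0.26477858]] [ 0.46691978 -0.24387157  0.133     ]
```

The estimates agree. I'm descending and gripping.

>>> jog_arm:
  plan:
    - [[0, 0, 0], [0.0012, -0.001, 0.02], 0.055]
    - [[0, 0, 0], [0.0012, -0.001, 0.04], 0.055]
    - [[0, 0, 0], [0.0012, -0.001, 0.06], 0.055]
    - [[0, 0, 0], [0.0012, -0.001, 0.08], 0.055]
    - [[0, 0, 0], [0.0012, -0.001, 0.092], 0.055]
    - [[0, 0, 0], [0.0012, -0.001, 0.092], 0.055]
    - [[0, 0, 0], [0.0012, -0.001, 0.092], 0.055]
    - [[0, 0, 0], [0.0012, -0.001, 0.092], 0.055]

```text
clock: 16.82
position: [0.4726, -0.2467, 0.0959]
ee_rot: [0.2, 0.98, -0.0, 0.001]
ft_force: [-0.0, -0.8, -0.1]
grip_width: 0.644
grasp_force: 0.0
```

>>> jog_arm:
  plan:
    - [[0, 0, 0], [0, 0, 0], 0.02]
    - [[0, 0, 0], [0, 0, 0], 0.005]
    - [[0, 0, 0], [0, 0, 0], 0.005]
    - [[0, 0, 0], [0, 0, 0], 0.005]
    - [[0, 0, 0], [0, 0, 0], 0.005]
    - [[0, 0, 0], [0, 0, 0], 0.005]
    - [[0, 0, 0], [0, 0, 0], 0.005]
    - [[0, 0, 0], [0, 0, 0], 0.005]
  force: 70

```text
clock: 17.48
position: [0.472, -0.2465, 0.095]
ee_rot: [0.2, 0.98, 0.0, 0.001]
ft_force: [-1.1, -0.3, 6.7]
grip_width: 0.179
grasp_force: 68.7
```

```bash
python3 - <<'E'
from snap import *
o=st(); print(totool(o,np.array([.4722,-.2455,.095])-o["position"]))
E
```

```text
17.48 [ 0.472  -0.2465  0.095 ] yawx 2.7382 tz [ 0.0011  0.     -1.    ] q [-0.16  0.29  0.64  1.89 -0.2   1.02  1.73] F [-1.1 -0.3  6.7] T [0.09 0.27 0.01] g 0.179 68.7
[1.69619841e-04 1.03082096e-03 4.32917497e-05]
```

Gripped at 15 mm. I'm lifting straight up and then carrying and turning towards the fork.

>>> jog_arm:
  plan:
    - [[0, 0, 0], [0, 0, -0.01], 0.005]
    - [[0, 0, 0], [0, 0, -0.025], 0.005]
    - [[0, 0, 0], [0, 0, -0.045], 0.005]
    - [[0, 0, 0], [0, 0, -0.07], 0.005]
    - [[0, 0, 0], [0, 0, -0.095], 0.005]
    - [[0, 0, 0], [0, 0, -0.12], 0.005]
    - [[0, 0, 0], [0, 0, -0.135], 0.005]
    - [[0, 0, 0], [0, 0, -0.14], 0.005]

```text
clock: 18.15
position: [0.4721, -0.2468, 0.2371]
ee_rot: [0.2, 0.98, 0.0, 0.002]
ft_force: [0.8, -0.5, -2.6]
grip_width: 0.178
grasp_force: 68.6
```

>>> jog_arm:
  plan:
    - [[0, 0, -0.04], [0.003, 0.015, 0], 0.005]
    - [[0, 0, -0.12], [0.008, 0.04, 0], 0.005]
    - [[0, 0, -0.2], [0.013, 0.065, 0], 0.005]
    - [[0, 0, -0.28], [0.018, 0.09, 0], 0.005]
    - [[0, 0, -0.36], [0.023, 0.115, 0], 0.005]
    - [[0, 0, -0.44], [0.028, 0.14, 0], 0.005]
    - [[0, 0, -0.44], [0.033, 0.16, 0], 0.005]
    - [[0, 0, -0.44], [0.034, 0.165, 0], 0.005]

```text
clock: 18.82
position: [0.5048, -0.0764, 0.2329]
ee_rot: [-0.022, 1.0, 0.001, -0.001]
ft_force: [-0.0, 0.3, -3.5]
grip_width: 0.177
grasp_force: 68.7
```

```bash
python3 - <<'E'
from snap import *
o=st(); print(totool(o,np.array([.5305,.0417,.235])-o["position"]))
M=R.from_quat(o["ee_rot"]).as_matrix(); print("turn",-(((.302-np.pi)-np.arctan2(M[1,0],M[0,0])+np.pi)%(2*np.pi)-np.pi))
E
```

```text
18.82 [ 0.5048 -0.0764  0.2329] yawx -3.0984 tz [-0.0024  0.0012 -1.    ] q [-0.41  0.07  0.49  1.78 -0.04  1.3   1.71] F [-0.   0.3 -3.5] T [ 0.07 -0.06  0.  ] g 0.177 68.7
[-0.03079766  0.11686153 -0.00203501]
turn -0.25875927552185507
```

>>> jog_arm:
  plan:
    - [[0, 0, -0.05], [-0.006, 0.025, 0], 0.005]
    - [[0, 0, -0.11], [-0.013, 0.05, 0], 0.005]
    - [[0, 0, -0.17], [-0.02, 0.075, 0], 0.005]
    - [[0, 0, -0.23], [-0.026, 0.1, 0], 0.005]
    - [[0, 0, -0.259], [-0.0308, 0.117, 0], 0.005]
    - [[0, 0, -0.259], [-0.0308, 0.117, 0], 0.005]
    - [[0, 0, -0.259], [-0.0308, 0.117, 0], 0.005]
    - [[0, 0, -0.259], [-0.0308, 0.117, 0], 0.005]

```text
clock: 19.48
position: [0.5315, 0.0365, 0.2341]
ee_rot: [-0.147, 0.989, -0.0, -0.0]
ft_force: [0.7, 0.1, -3.2]
grip_width: 0.18
grasp_force: 68.9
```

>>> jog_arm:
  plan:
    - [[0, 0, 0], [0, 0, 0], 0.005]
    - [[0, 0, 0], [0, 0, 0], 0.005]
    - [[0, 0, 0], [0, 0, 0], 0.005]
    - [[0, 0, 0], [0, 0, 0], 0.005]

```text
clock: 19.82
position: [0.5315, 0.0364, 0.2344]
ee_rot: [-0.147, 0.989, 0.0, 0.0]
ft_force: [-0.1, 0.3, -2.8]
grip_width: 0.176
grasp_force: 68.9
```

```bash
python3 - <<'E'
from snap import *
o=st(); print(totool(o,np.array([.5305,.0417,.142])-o["position"]))
M=R.from_quat(o["ee_rot"]).as_matrix(); print("turn",-(((.302-np.pi)-np.arctan2(M[1,0],M[0,0])+np.pi)%(2*np.pi)-np.pi))
c=snap("wrist","8");s=snap("side","8");t=snap("top","8")
v=cv2.resize(s["img"][120:250,270:410],None,fx=4,fy=4,interpolation=2)[:,:560]
w=c["img"][100:300,200:440]
w=np.pad(w,((0,320),(0,0),(0,0)))
cv2.imwrite("pics/m8.png",np.hstack([v,w])[:,:,::-1])
print(proj(s,[.5305,.0417,.168]),proj(s,o["position"]-[0,0,.067]),proj(s,[.5305,.0417,.075]))
E
```

```text
19.82 [0.5315 0.0364 0.2344] yawx -2.8467 tz [ 2.e-04  2.e-04 -1.e+00] q [-0.51  0.12  0.39  1.72 -0.05  1.31  1.76] F [-0.1  0.3 -2.8] T [-0.02  0.02  0.  ] g 0.176 68.9
[-0.00062048  0.00535964  0.0923859 ]
turn -0.007126916727808297
[[337.29775893 187.31834708]] [[336.98150697 186.1140832 ]] [[336.14972388 211.4323706 ]]
```

View pics/m8.png

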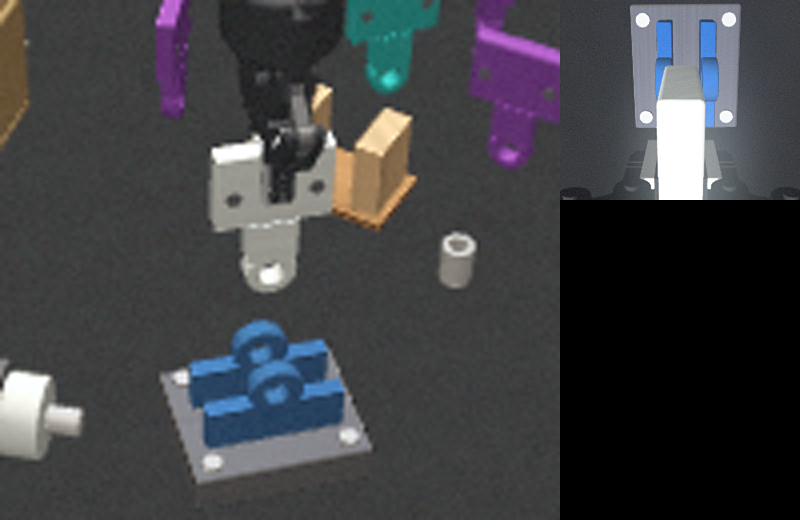

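The side view shows the leaf hanging plumb above the slot. Its hole is near (337.5,188), and the knuckle holes are near (338.7,216.5) and (335,206.7). I'll refine these.

```bash
python3 - <<'E'
from h import *;import pickle
s,o=pickle.load(open("side_8.pkl","rb"));c,_=pickle.load(open("wrist_8.pkl","rb"))
g=cv2.cvtColor(s["img"],cv2.COLOR_RGB2GRAY).astype(int)
print("leaf eye"); print(g[180:196,328:347])
u=np.array([np.cos(.302),np.sin(.302),0]);n=np.array([-u[1],u[0],0])
M=R.from_quat(o["ee_rot"]).as_matrix();xt=M[:,0];yt=M[:,1]
h=o["position"]-[0,0,.067]
print("pred leaf hole near/far face",proj(s,h+.008*yt),proj(s,h-.008*yt),"eye bottom",proj(s,h+.008*yt-[0,0,.018]),"eye sides",proj(s,[h+.008*yt+.018*xt,h+.008*yt-.018*xt]))
e=np.array([.5305,.0417,.075]);print("fork holes near outer/far inner",proj(s,[e+.027*n,e-.013*n]))
print("knuckle");I=s["img"][200:225,326:348,2].astype(int);print(I)
q=[]
G=cv2.cvtColor(c["img"],cv2.COLOR_RGB2GRAY)
for x,y in [(282,120),(369,119),(368,217),(285,217)]:
    w=G[y-9:y+10,x-9:x+10].astype(float);b=max(blobs(w>w.max()-30,8),key=lambda b:b[0]);q.append(b[1]+[x-9,y-9])
P=plane(c,q,.032);print(q,P.mean(0),np.arctan2(*(P[2]+P[3]-P[0]-P[1])[[1,0]]))
E
```

```text
leaf eye
[[ 62  64 106 145 149 151 152 153 153 153 152 153 151 152 155 150 109  57
   63]
 [ 61  54 104 145 151 153 152 152 152 152 151 152 153 150 151 149 109  61
   60]
 [ 63  65 108 144 150 152 151 150 150 147 148 147 148 149 148 148 107  62
   65]
 [ 62  61  65 145 148 148 148 148 147 146 148 150 146 147 147 148  84  58
   59]
 [ 60  58  95 178 150 149 149 149 153 147 147 150 150 149 152 144  60  63
   63]
 [ 62  63 138 176 154 151 150 150 147 147 129 150 147 147 149 157  65  61
   66]
 [ 65  62 131 191 199 170 150 150 114  97 180 220 143 146 146 147  81  64
   59]
 [ 61  61 100 176 162 150 147 194 224 252 247 229 175 147 148 143  65  62
   59]
 [ 65  62  60 167 151 148 157 244 253 254 251 234 191 155 148 145  63  66
   61]
 [ 62  60  59 108 147 146 140 241 254 254 251 240 189 151 141  96  64  62
   59]
 [ 58  60  62  89 147 148 146 194 250 251 234 204 150 148 105  64  63  60
   64]
 [ 61  65  59  61 106 147 148 150 151 154 148 146 144  99  63  65  60  63
   59]
 [ 64  65  62  62  63 101 125 146 144 147 147 100  77  60  63  60  59  65
   66]
 [ 64  64  59  62  62  61  56  73  77 
[... 2277 characters left out ...]
150 157 180 203 197 109  97 101  98 139 186 196 193 183 134  97  96
   93 165 166 126]
 [197 197 200 200 200 198 154 105  99  99 105 158 172 153 143 100  99  97
   90  84  92  93]
 [201 199 202 202 199 198 196 132  97  99  99  99 101  95  94 100  97  99
   94  94  94  95]
 [199 205 205 192 171 129 106  95  97  96  97  98  93  96  95  94  94  94
   94  96  95  96]
 [123 100  87  89  99  97  98  96  95  92  92  92  95  95  95  96  97  93
   97  95  98  96]
 [101 100  98  98  98  98  96  97  98  94  95  92  95  95  96  96  98  93
   91  93  93  92]]
[array([282.1, 119.7]), array([368.5, 119. ]), array([365.7, 216.2]), array([285.8, 216.8])] [0.53056252 0.04221028 0.032     ] 0.30334383967296746
```

All predictions match within 0.5 px. I'm aligning laterally at height first.

>>> jog_arm:
  plan:
    - [[0, 0, -0.006], [-0.0004, 0.003, 0], 0.005]
    - [[0, 0, -0.006], [-0.0006, 0.0054, 0], 0.005]
    - [[0, 0, -0.006], [-0.0006, 0.0054, 0.01], 0.005]
    - [[0, 0, -0.006], [-0.0006, 0.0054, 0.025], 0.005]
    - [[0, 0, -0.006], [-0.0006, 0.0054, 0.03], 0.005]
    - [[0, 0, -0.006], [-0.0006, 0.0054, 0.03], 0.005]
    - [[0, 0, -0.006], [-0.0006, 0.0054, 0.03], 0.005]
    - [[0, 0, -0.006], [-0.0006, 0.0054, 0.03], 0.005]

```text
clock: 20.63
position: [0.5308, 0.0422, 0.2048]
ee_rot: [-0.15, 0.989, 0.0, 0.0]
ft_force: [-0.1, -0.4, -3.6]
grip_width: 0.178
grasp_force: 68.8
```

```bash
python3 - <<'E'
from snap import *
o=st(); print(totool(o,np.array([.5305,.0418,.142])-o["position"]))
E
```

```text
20.63 [0.5308 0.0422 0.2048] yawx -2.84 tz [ 8.e-04  2.e-04 -1.e+00] q [-0.52  0.14  0.39  1.76 -0.06  1.25  1.76] F [-0.1 -0.4 -3.6] T [0.02 0.09 0.02] g 0.178 68.8
[ 0.00043054 -0.00028207  0.06284705]
```

>>> jog_arm:
  plan:
    - [[0, 0, 0], [0.0004, -0.0003, 0.008], 0.005]
    - [[0, 0, 0], [0.0004, -0.0003, 0.018], 0.005]
    - [[0, 0, 0], [0.0004, -0.0003, 0.028], 0.005]
    - [[0, 0, 0], [0.0004, -0.0003, 0.038], 0.005]
    - [[0, 0, 0], [0.0004, -0.0003, 0.048], 0.005]
    - [[0, 0, 0], [0.0004, -0.0003, 0.056], 0.005]
    - [[0, 0, 0], [0.0004, -0.0003, 0.061], 0.005]
    - [[0, 0, 0], [0.0004, -0.0003, 0.0628], 0.005]

```text
clock: 21.3
position: [0.5297, 0.0417, 0.1403]
ee_rot: [-0.15, 0.989, -0.0, -0.001]
ft_force: [0.0, 0.2, -3.1]
grip_width: 0.178
grasp_force: 68.9
```

>>> jog_arm:
  plan:
    - [[0, 0, 0], [0, 0, 0], 0.005]
    - [[0, 0, 0], [0, 0, 0], 0.005]
    - [[0, 0, 0], [0, 0, 0], 0.005]
    - [[0, 0, 0], [0, 0, 0], 0.005]

```text
clock: 21.63
position: [0.5305, 0.0418, 0.142]
ee_rot: [-0.15, 0.989, 0.0, 0.0]
ft_force: [-0.2, 1.1, -3.5]
grip_width: 0.179
grasp_force: 68.9
```

```bash
python3 - <<'E'
from snap import *
o=st(); print(totool(o,np.array([.5305,.0418,.142])-o["position"]))
s=snap("side","9")
v=cv2.resize(s["img"][150:240,290:390],None,fx=6,fy=6,interpolation=2)
cv2.imwrite("pics/m9.png",v[:,:,::-1]); st()
E
```

```text
21.63 [0.5305 0.0418 0.142 ] yawx -2.8399 tz [ 8.e-04  3.e-04 -1.e+00] q [-0.51  0.2   0.38  1.84 -0.08  1.12  1.78] F [-0.2  1.1 -3.5] T [-0.05 -0.05 -0.04] g 0.179 68.9
[-1.66478711e-05 -4.25498088e-05 -3.46290252e-05]
21.68 [0.5304 0.0418 0.1419] yawx -2.8399 tz [ 8.e-04  3.e-04 -1.e+00] q [-0.51  0.2   0.38  1.84 -0.08  1.12  1.78] F [-0.3 -0.8 -2.5] T [-0.02 -0.01 -0.01] g 0.176 68.9
```

View pics/m9.png

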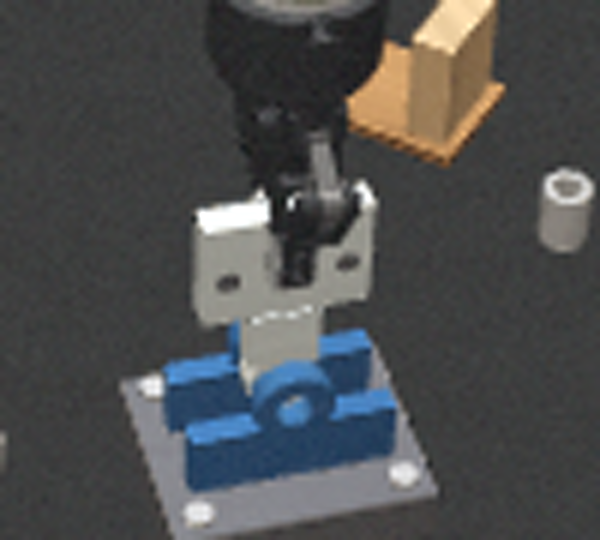

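The eye sits in the slot behind the near knuckle hole at crop (293,405). The wrist force is only the leaf's weight, so it hangs free. I'm handing in.

```bash
python3 -c "
from workcell import *
print(hand_in())"
```

```text
the job is handed in; nothing more can be done
None
```

The job is handed in after about 22 s: the gauge was run through the slot and is back in its holder, and the arm holds the leaf free in the fork with the holes lined up to within about 1 mm by my measurements; the judged result was not shown.

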